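Seat a filled praline-mould carrier on the vibrating table

TASK

Take the mould carrier by its upright handle and set it on the vibrating table's seat plate so that its three ball feet are fully home in their seats: the foot under the round tongue in the cone, the other two in the groove and on the flat pocket. The seat plate has been clamped a little off the table's middle, so feel for the seats with light pressure, never bearing on the table with more than 35 N, and let go only once the carrier is fully down. Keep the carrier level all the time and leave the other things on the marble alone.

Things in the scene. Friction and masses are not known exactly. Their poses are not given: they have to be found in the camera images.
- handle (a point): Centre of the mould carrier's handle: upright black bar 14 mm thick (x) by 110 mm long (y) by 28 mm high, this point 80 mm above the feet's bottoms. z up; a round tongue of the carrier sticks out towards +y. Starts on its feet on the marble. About 0.6 kg, centre of mass below the handle. A grip of 40 to 60 N holds it; in that grip it can still tip a little when a foot is pushed; harder grips may chatter.
- foot_cone (a point): Lowest point of the ball foot (16 mm ball, as all three) under the round tongue, at carrier x 0, y +80 mm, 80 mm below the handle's centre. Axes are the carrier's. The carrier is a steel plate 150 mm (x) by 155 mm (y) with two cream moulds with dark shells on it, one on either side of the handle, their tops 51 mm above the feet's bottoms.
- foot_groove (a point): Lowest point of the ball foot at carrier x -50, y -65 mm, 80 mm below the handle's centre. Axes are the carrier's.
- foot_flat (a point): Lowest point of the ball foot at carrier x +50, y -65 mm, 80 mm below the handle's centre. Axes are the carrier's.
- base: Vibrating table, fixed: low white housing 220 mm (x) by 240 mm (y) with an aluminium seat plate 175 by 205 mm on top. Origin: centre of its underside, on the marble; z up. The plate is clamped rigidly and parallel to the housing, its centre up to 7 mm from the housing's centre in x and up to 7 mm in y; this offset is not measured and must be felt or seen.
- top (a point): Point above the housing's centre at the height of the seat plate's top, 52 mm over the marble. Axes are the housing's. Seats, from the plate's own centre: cone at x 0, y +80 mm, mouth 20 mm across; V groove along y at x -50, y -65 mm, mouth 20 mm wide, 50 mm long; both with 45 degree walls; square flat pocket 44 by 44 mm at x +50, y -65 mm.
- home (a point): Point above the housing's centre at the height of the feet's bottoms when fully home: 45.3 mm over the marble, 6.7 mm below the seat plate's top; the carrier's axes are then parallel to these. Held level and e mm (up to about 5) off sideways, the feet go down only 6.7 - e mm. The seats are dry: off-centre, the feet stick and mostly do not settle by themselves.
- bowl_mid (a point): Bystander: steel bowl, 100 mm across, 55 mm high; point at half its height.
- nozzle_mid (a point): Bystander: steel piping nozzle, a cone 32 mm across at the foot and 50 mm high; point at half its height.
- scraper_mid (a point): Bystander: flat scraper with a wooden handle, 215 mm long, blade 60 mm wide, lying flat; point at its middle, on the marble.
- jar_mid (a point): Bystander: amber jar 64 mm across and 90 mm high; point at half its height.
There are look-alikes about, which are no part of the job. Leave any purple look-alike of the part that bears handle alone.

How it is judged (in metres and radians):
On the way, in this order (a step that is already met when the one before it is completed fails the run):
1. the carrier is lifted clear of the marble by the fingers (height (world z) of handle above 0.11 m and contact force between the fingers and carrier above 1 N and contact force between carrier and base below 0.01 N), for 0.2 s.
2. all three feet are home in their seats while the fingers still hold the handle (z of foot_cone in the frame of base between 0.0425 and 0.0472 m and z of foot_groove in the frame of base between 0.0425 and 0.0472 m and z of foot_flat in the frame of base between 0.0425 and 0.0472 m and x of foot_cone in the frame of base between -0.013 and 0.013 m and y of foot_cone in the frame of base between 0.067 and 0.093 m and x of foot_groove in the frame of base between -0.063 and -0.037 m and y of foot_groove in the frame of base between -0.078 and -0.052 m and contact force between the fingers and carrier above 1 N), for 0.2 s.
At the end, for the whole second after the job is handed in: The carrier stands released and at rest with all three feet at most 1.9 mm above fully home (45.3 mm over the marble), the tongue foot in the cone, the others in groove and pocket, each within 13 mm of its place on a centred plate; tilt under 0.03 rad, turned under 0.04 rad from the table (z of foot_cone in the frame of base between 0.0425 and 0.0472 m and z of foot_groove in the frame of base between 0.0425 and 0.0472 m and z of foot_flat in the frame of base between 0.0425 and 0.0472 m and x of foot_cone in the frame of base between -0.013 and 0.013 m and y of foot_cone in the frame of base between 0.067 and 0.093 m and x of foot_groove in the frame of base between -0.063 and -0.037 m and y of foot_groove in the frame of base between -0.078 and -0.052 m and angle between handle's own z axis and vertical below 0.03 rad and angle between the y axis of handle and the y axis of base, either way round below 0.04 rad and linear speed of carrier below 0.01 m/s); the robot touches nothing.
It fails at once if the carrier bears on the vibrating table with more than 35 N (contact force between carrier and base above 35 N).
It fails at once if the carrier is tipped more than 15 degrees (angle between handle's own z axis and vertical above 0.26 rad).
It fails at once if a bystander (bowl, nozzle, scraper or jar) is pushed more than 20 mm (distance of any of bowl_mid, nozzle_mid, scraper_mid, jar_mid from where it was at the start of the episode above 0.02 m).
It also fails if it takes over 67 s, if anything falls off the work surface, if the arm or the gripper's body presses on something with over 40 N, if the wrist force passes 120 N, or if a joint passes its speed limit or range.

ROBOT

A 7-joint arm with a two-finger parallel gripper is mounted at the origin on the work surface. World frame = base frame: x ahead of the robot, y to its left, z up, the work surface at z = 0. Lengths are in mm, angles in rad, forces in N, time in s.
With the tool pointing down it reaches from about 400 to 875 mm from the base axis. Payload 4.4 kg.
Tool frame: the origin (TCP) lies at the very end of the fingers, on their centre line; the grasp point (between the pads) lies 19 mm behind it; y points along the fingers, x is the direction in which the jaws open and shut, and the axes are right-handed (so a half turn about y gives the same grasp; the last joint's range is limited). The gripper opens to 85 mm and grips with 20 to 120 N. Pads are 22 mm wide; open, the fingers measure 114 mm over their backs; the gripper's body (76 mm by 85 mm) begins 54 mm behind the grasp point. The pads swing forward as they close: fully open they stand 13 mm farther back than shut.
Start: joints at [-1.347, 0.628, 0.038, 1.517, -0.027, 0.996, -0.02], TCP at [185.72, 622.917, 231.313] pointing down, gripper open.
Joint ranges: [-3.06, 3.06], [-0.37, 2.12], [-1.25, 1.32], [0.18, 2.47], [-1.1, 4.24], [0.23, 1.98], [-2.94, 2.94]. Speed limits (rad/s): [2.57, 2.57, 3.14, 3.14, 3.14, 3.14, 3.14].

INTERFACE

Orientations are given as [roll, pitch, yaw] about the fixed x, y, z axes, in that order (R = Rz(yaw) Ry(pitch) Rx(roll)).
In Python, from cell import readout, eyes, finish_job gives the robot as it stands. The module is installed in compiled form; this text tells all that it offers.
- The arm moves only by the tool apply_moves, never from a script. Its argument "commands" is a list that holds one entry, the list of rows, each a list of 6 numbers: the shift along the tool's x, y, z in units of 0.04 m (1.0 is 0.04 m), then the turn, a rotation vector about the tool's x, y, z in units of 5 degrees (1.0 is 5 degrees). A call has 1 to 8 rows; each row shifts and turns the pose as measured when the row begins, along the tool's axes as they then stand; what a row does not reach is not made up. A row lasts 1/12 s, in which the tool goes at most 41.7 mm and 7.16 degrees, less where a joint would pass 70% of its speed; a pose out of reach is approached as far as the arm can. A call with a number of a shift or a turn outside -1 to 1 is refused whole. A call with a gripper value outside its range is refused whole. "claw" is the finger opening in mm, from 0 to 85.4, set as the call begins (left out, the last holds). The fingers move at their own pace and stop on an object; the grip force is fixed at half the most. Time passes only in rows, so rows that do not move let the fingers close. It gives the time, the measured TCP pose, the force and the opening at its end, in the units of the state.
- readout.read_state(): the state, without advancing time (a new reading comes with each control period).
- eyes.get_image(name): name is "side" or "top"; returns a dict with "image" (420x560x3 uint8, red, green, blue), "mtx" (3x3 intrinsics, pixels), "rvec" (rotation vector, rad) and "tvec" (3), from world to camera coordinates, as OpenCV has them. Camera axes: x right, y down, z forward; pixel columns grow to the right and rows downward; lengths in mm; the calibration is good to about 2 mm. A picture is of the moment at which its call begins. There is no depth.
- finish_job(): hands the job in, once; it reports no verdict.
The state is a dict: "clock": time; "qpos": joint angles; "qd": joint speeds; "tau": joint torques, N m; "eef_pos": TCP position; "tool_rot": TCP orientation; "force": force on the tool from outside, world axes, zero at the start; "torque": the same for the moment, N m; "width": finger opening in mm.
Only numpy, scipy, OpenCV 4.12 (cv2) and the standard library are available. Lean on these libraries where they do the work, as an engineer would, in place of code of your own. Each camera call takes 0.05 s, during which the arm holds its last target. There are 200 camera calls.

## Working session

There is one attempt and no reset: what is moved stays moved. The work goes in short steps, Python scripts to look and compute and a tool call to move; the robot and the scene stay as the last step left them, time stands still between calls to the robot, and variables do not carry over. Pictures are saved under pics/ and viewed, about 8 in all and at most 12, crops included, and the job is handed in when it is done.

Besides the shell and the picture viewer there is one more tool, called after ">>>" by a JSON object that holds its "name" and its "arguments", one argument or row to a line. apply_moves: Moves the arm, as the interface text tells. Shifts and turns lie within -1 to 1; 1 stands for 0.04 m of shift or 5 degrees of turn. Its arguments: {"type":"object","properties":{"commands":{"type":"array"},"claw":{"type":"number"}},"required":["commands"]}

```bash
mkdir -p pics; cat > h.py <<'E'
import numpy as np, cv2
from cell import readout, eyes, finish_job
def snap(name,fn,crop=None,s=1):
    d=eyes.get_image(name); im=d["image"][:,:,::-1].copy()
    np.savez(f"pics/{name}.npz",im=im,m=d["mtx"],r=d["rvec"],t=d["tvec"])
    if crop: x0,y0,x1,y1=crop; im=im[y0:y1,x0:x1]
    if s!=1: im=cv2.resize(im,None,fx=s,fy=s,interpolation=cv2.INTER_CUBIC)
    cv2.imwrite(f"pics/{fn}",im)
def ray(name,uv,z):
    d=np.load(f"pics/{name}.npz"); R=cv2.Rodrigues(d["r"])[0]; t=d["t"].reshape(3)
    c=-R.T@t; v=R.T@np.linalg.solve(d["m"],np.array([uv[0],uv[1],1.])); return c+v*(z-c[2])/v[2]
def proj(name,P):
    d=np.load(f"pics/{name}.npz"); return cv2.projectPoints(np.array(P,float).reshape(-1,1,3),d["r"],d["t"],d["m"],None)[0].reshape(-1,2)
E
python3 - <<'E'
from h import *
snap("top","t0.png"); snap("side","s0.png"); print(readout.read_state())
for n in("top","side"):
    d=np.load(f"pics/{n}.npz");print(n,-cv2.Rodrigues(d["r"])[0].T@d["t"].reshape(3))
E
```

```text
{'clock': 0.1, 'qpos': array([-1.34682718,  0.62926283,  0.03848373,  1.51827763, -0.02697792,
        0.99630156, -0.0199684 ]), 'qd': array([ 8.59638725e-05, -1.44867611e-03, -8.45819196e-04, -1.31820550e-03,
       -6.23912282e-04, -8.33047441e-04, -1.81299636e-03]), 'tau': array([ 2.98297506e-03, -5.64526677e+01,  1.23050261e+00, -1.93973047e+01,
        1.13202029e-02,  5.43836519e-03,  2.57491308e-05]), 'eef_pos': array([185.56239269, 622.3586467 , 230.47273139]), 'tool_rot': array([-1.57085592,  0.00172947,  1.281039  ]), 'force': array([ 0.29573668, -0.41270996, -0.96209282]), 'torque': array([ 0.0187462 , -0.02297143, -0.03384933]), 'width': 85.4068815977904}
top [ 504.78725956    9.22962412 1545.34998493]
side [ 288.22123229 -928.02351951  786.44354365]
```

View pics/t0.png

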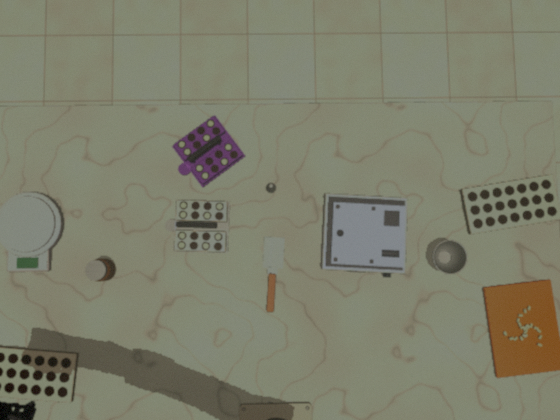

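View pics/s0.png

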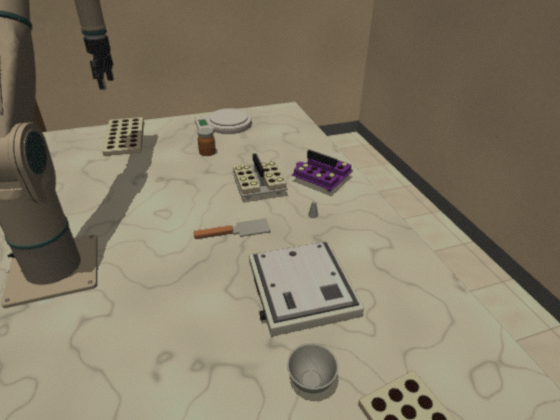

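Top: the carrier is at about (200,225) with its tongue to the left (+y). The table is at about (364,232) with its cone to the left, and the purple look-alike is at (208,150). I'll enlarge a crop next.

```bash
python3 - <<'E'
from h import *
im=np.load("pics/top.npz")["im"]
a=cv2.resize(im[185:265,160:240],None,fx=5,fy=5,interpolation=cv2.INTER_CUBIC)
b=cv2.resize(im[185:280,316:412],None,fx=5,fy=5,interpolation=cv2.INTER_CUBIC)[:, :400] if 0 else cv2.resize(im[183:283,315:415],None,fx=4,fy=4,interpolation=cv2.INTER_CUBIC)
cv2.imwrite("pics/c0.png",cv2.convertScaleAbs(np.hstack([a,b]),alpha=1.3))
E
```

```text
(no output)
```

View pics/c0.png

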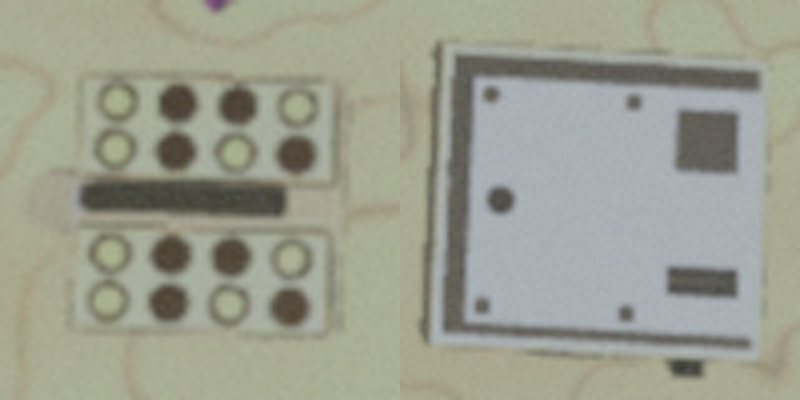

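```bash
cat > meas.py <<'E'
from h import *
def L(p): return (p[0]/5+160-.4,p[1]/5+185-.4)
def Rr(p): return ((p[0]-400)/4+315-.375,p[1]/4+183-.375)
H=np.array([ray("top",L(p),94)[:2] for p in [(80,184),(286,190),(286,215),(82,209)]])
def fit(name,q,p):
    q=np.array(q,float);p=np.array(p);qc=q.mean(0);pc=p.mean(0)
    a=np.sum((q-qc)[:,0]*(p-pc)[:,1]-(q-qc)[:,1]*(p-pc)[:,0]);b=np.sum((q-qc)*(p-pc))
    t=np.arctan2(a,b);c,s=np.cos(t),np.sin(t);R=np.array([[c,-s],[s,c]])
    o=pc-R@qc; print(name,o.round(1),"yaw",np.degrees(t).round(2),"res",(p-(q@R.T+o)).round(1).tolist());return o,t
fit("handle",[(7,55),(7,-55),(-7,-55),(-7,55)],H)
S=[ray("top",Rr(p),52)[:2] for p in [(501,200),(702.5,282),(707.3,141)]]
fit("plate",[(0,80),(-50,-65),(50,-65)],S)
# mould tops
M=[ray("top",L(p),51)[:2] for p in [(82,77),(337,84),(330,336),(70,328)]]
print("mould ctr",np.mean(M,0),M)
for n,z in(("hous",40),):
    Q=[ray("top",Rr(p),z)[:2] for p in [(445,43),(765,62),(755,358),(428,343)]]; print(np.round(Q),np.mean(Q,0))
E
python3 meas.py
```

```text
handle [607.9 209.2] yaw -2.45 res [[0.0, 2.1], [-0.2, -0.9], [-0.0, -1.5], [0.2, 0.3]]
plate [ 576.2 -270.8] yaw -4.0 res [[0.0, 0.1], [-0.1, -0.1], [0.1, -0.0]]
mould ctr [607.23784074 203.14766999] [array([681.44731853, 272.52435914]), array([675.45761884, 128.07300683]), array([532.64767079, 132.9952845 ]), array([539.39875479, 278.99802949])]
[[ 696. -155.]
 [ 679. -386.]
 [ 467. -371.]
 [ 482. -138.]] [ 581.04671396 -262.34923703]
```

>>> {"name": "apply_moves", "arguments": {
  "commands": [
    [[0,0,0,0,1,0],[0,0,0,0,1,0],[0,0,0,0,1,0],[0,0,0,0,1,0],[0,0,0,0,1,0],[0,0,0,0,1,0],[0,0,0,0,1,0],[0,0,0,0,1,0]]
  ],
  "claw": 85
}}

```text
clock: 0.77
eef_pos: [184.8, 619.3, 226.0]
tool_rot: [-1.578, 0.009, 0.551]
force: [-0.5, 0.4, 0.3]
width: 84.5
```

>>> {"name": "apply_moves", "arguments": {
  "commands": [
    [[0,0,0,0,1,0],[0,0,0,0,1,0],[0,0,0,0,1,0],[0,0,0,0,1,0],[0,0,0,0,1,0],[0,0,0,0,1,0],[0,0,0,0,1,0],[0,0,0,0,0.2,0]]
  ]
}}

```text
clock: 1.43
eef_pos: [182.9, 616.7, 221.6]
tool_rot: [-1.59, 0.004, -0.111]
force: [0.0, -0.6, -0.2]
width: 84.9
```

```bash
cat > go.py <<'E'
import sys
from h import *
from scipy.spatial.transform import Rotation as Ro
x,y,z,yaw=map(float,sys.argv[1:5])
s=readout.read_state(); R=Ro.from_euler("xyz",s["tool_rot"]); T=Ro.from_euler("xyz",[-np.pi/2,0,np.radians(yaw)])
d=R.inv().apply(np.array([x,y,z])-s["eef_pos"])/40
print("shift",d.round(2),"turn",(np.degrees((R.inv()*T).as_rotvec())/5).round(2),"pos",s["eef_pos"].round(1),"rot",np.degrees(s["tool_rot"]).round(2),"F",s["force"].round(1),"t",s["clock"].round(2),"w",s["width"].round(1))
E
python3 go.py 608 208 160 -2.45
```

```text
Traceback (most recent call last):
  File "go.py", line 7, in <module>
    print("shift",d.round(2),"turn",(np.degrees((R.inv()*T).as_rotvec())/5).round(2),"pos",s["eef_pos"].round(1),"rot",np.degrees(s["tool_rot"]).round(2),"F",s["force"].round(1),"t",s["clock"].round(2),"w",s["width"].round(1))
                                                                                                                                                                                      ^^^^^^^^^^^^^^^^
AttributeError: 'float' object has no attribute 'round'
```

```bash
sed -i 's/s\["clock"\].round(2)/round(s["clock"],2)/; s/s\["width"\].round(1)/round(float(s["width"]),1)/' go.py; python3 go.py 608 208 160 -2.45
```

```text
shift [11.7   1.66 -8.94] turn [ 0.22 -0.79 -0.06] pos [182.9 616.7 221.6] rot [-91.12   0.24  -6.39] F [ 0.  -0.6 -0.2] t 1.43 w 84.9
```

>>> {"name": "apply_moves", "arguments": {
  "commands": [
    [[0.73,0.05,-0.56,0.1,-0.4,0],[0.73,0.05,-0.56,0.1,-0.4,0],[0.73,0.05,-0.56,0,0,0],[0.73,0.05,-0.56,0,0,0],[0.73,0.05,-0.56,0,0,0],[0.73,0.05,-0.56,0,0,0],[0.73,0.05,-0.56,0,0,0],[0.73,0.05,-0.56,0,0,0]]
  ]
}}

```text
clock: 2.1
eef_pos: [404.0, 430.3, 199.6]
tool_rot: [-1.57, 0.013, 0.001]
force: [0.4, 1.6, 0.4]
width: 84.9
```

```bash
python3 go.py 608 208 160 -2.45
```

```text
shift [ 5.11  0.92 -5.57] turn [-0.01  0.5  -0.15] pos [404.  430.3 199.6] rot [-8.994e+01  7.400e-01  7.000e-02] F [0.4 1.6 0.4] t 2.1 w 84.9
```

>>> {"name": "apply_moves", "arguments": {
  "commands": [
    [[0.64,0.05,-0.7,0,0.1,-0.05],[0.64,0.05,-0.7,0,0.1,-0.05],[0.64,0.05,-0.7,0,0.1,-0.05],[0.64,0.05,-0.7,0,0.1,0],[0.64,0.05,-0.7,0,0.1,0],[0.6,0.05,-0.7,0,0,0],[0.6,0.05,-0.7,0,0,0],[0.6,0.05,-0.6,0,0,0]]
  ]
}}

```text
clock: 2.77
eef_pos: [608.0, 194.4, 180.3]
tool_rot: [-1.57, 0.001, -0.028]
force: [-0.2, -0.1, -0.3]
width: 84.9
```

```bash
python3 go.py 608 208 150 -2.45
```

```text
shift [-0.01  0.76  0.34] turn [-0.01  0.17 -0.01] pos [608.  194.4 180.3] rot [-8.997e+01  6.000e-02 -1.610e+00] F [-0.2 -0.1 -0.3] t 2.77 w 84.9
```

>>> {"name": "apply_moves", "arguments": {
  "commands": [
    [[0,0.4,0.17,0,0.1,0],[0,0.4,0.17,0,0.1,0],[0,0.4,0,0,0,0],[0,0.4,0,0,0,0],[0,0,0,0,0,0]]
  ]
}}

```text
clock: 3.18
eef_pos: [617.6, 192.2, 113.9]
tool_rot: [-1.577, -0.007, -0.057]
force: [0.7, -0.4, -1.0]
width: 85.0
```

```bash
python3 go.py 608 208 62 -2.45; python3 -c "
from h import *
snap('top','t1.png',(150,175,250,275),4);snap('side','s1.png',(200,110,340,230),4)
a=cv2.imread('pics/t1.png');b=cv2.imread('pics/s1.png');cv2.imwrite('pics/c1.png',np.hstack([a,cv2.resize(b,(467,400))])[:, :800])"
```

```text
shift [-0.27  1.29  0.39] turn [ 0.07 -0.16  0.07] pos [617.6 192.2 113.9] rot [-90.35  -0.37  -3.26] F [ 0.7 -0.4 -1. ] t 3.18 w 85.0
```

View pics/c1.png

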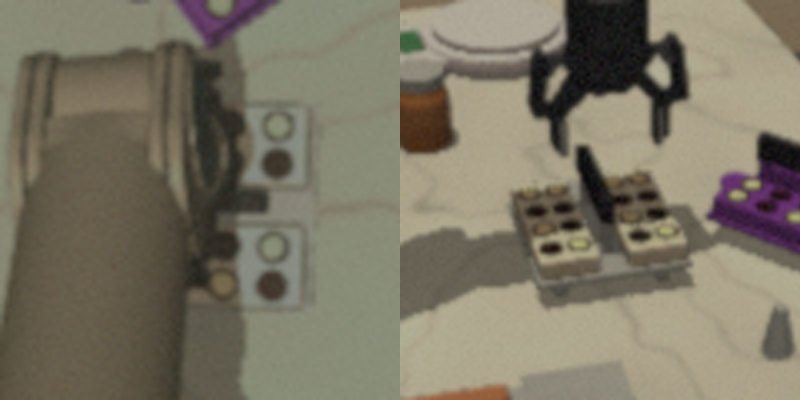

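The side picture shows the open fingers above and astride the handle. The arm hides the handle's left half in the top view. I'll correct sideways before going down.

>>> {"name": "apply_moves", "arguments": {
  "commands": [
    [[-0.13,0.1,0.2,0.03,-0.08,0.03],[-0.13,0.1,0.2,0.03,-0.08,0.03],[0,0,0,0,0,0],[0,0,0,0,0,0]]
  ]
}}

```text
clock: 3.62
eef_pos: [610.4, 212.7, 111.5]
tool_rot: [-1.567, -0.009, -0.039]
force: [0.5, -0.3, 0.3]
width: 84.8
```

```bash
python3 go.py 608 208 62 -2.45
```

```text
shift [-0.07  1.24 -0.13] turn [-0.04  0.04  0.11] pos [610.4 212.7 111.5] rot [-89.78  -0.54  -2.23] F [ 0.5 -0.3  0.3] t 3.62 w 84.8
```

>>> {"name": "apply_moves", "arguments": {
  "commands": [
    [[-0.03,0.25,-0.05,-0.02,0.02,0.04],[-0.03,0.25,-0.05,-0.02,0.02,0.04],[0,0.25,0,0,0,0.03],[0,0.2,0,0,0,0],[0,0,0,0,0,0],[0,0,0,0,0,0]]
  ]
}}

```text
clock: 4.12
eef_pos: [607.8, 209.0, 69.9]
tool_rot: [-1.571, 0.0, -0.041]
force: [-0.3, 0.7, 0.5]
width: 85.1
```

```bash
python3 go.py 608 208 62 -2.45
```

```text
shift [ 0.01  0.2  -0.02] turn [-0.    0.02 -0.  ] pos [607.8 209.   69.9] rot [-8.999e+01  2.000e-02 -2.370e+00] F [-0.3  0.7  0.5] t 4.12 w 85.1
```

>>> {"name": "apply_moves", "arguments": {
  "commands": [
    [[0,0.15,0,0,0,0],[0,0.05,0,0,0,0],[0,0,0,0,0,0]]
  ]
}}

```text
clock: 4.37
eef_pos: [607.9, 208.4, 60.7]
tool_rot: [-1.571, 0.001, -0.042]
force: [-0.9, -0.4, 0.5]
width: 85.0
```

>>> {"name": "apply_moves", "arguments": {
  "commands": [
    [[0,0,0,0,0,0],[0,0,0,0,0,0],[0,0,0,0,0,0],[0,0,0,0,0,0],[0,0,0,0,0,0],[0,0,0,0,0,0],[0,0,0,0,0,0],[0,0,0,0,0,0]]
  ],
  "claw": 0
}}

```text
clock: 5.03
eef_pos: [608.1, 208.9, 61.7]
tool_rot: [-1.57, -0.0, -0.042]
force: [-0.2, -0.2, -1.3]
width: 13.1
```

```bash
python3 go.py 608 208 62 -2.45
```

```text
shift [-0.   -0.01 -0.02] turn [-0.01  0.01  0.  ] pos [608.1 208.9  61.7] rot [-8.995e+01 -1.000e-02 -2.420e+00] F [-0.2 -0.2 -1.3] t 5.03 w 13.1
```

Gripped (width 13.1). I'll lift gently.

>>> {"name": "apply_moves", "arguments": {
  "commands": [
    [[0,-0.1,0,0,0,0],[0,-0.25,0,0,0,0],[0,-0.4,0,0,0,0],[0,-0.4,0,0,0,0],[0,-0.4,0,0,0,0],[0,-0.4,0,0,0,0],[0,-0.3,0,0,0,0],[0,-0.05,0,0,0,0]]
  ]
}}

```text
clock: 5.7
eef_pos: [601.9, 207.0, 154.3]
tool_rot: [-1.576, 0.015, -0.042]
force: [0.2, -0.2, -5.8]
width: 13.2
```

>>> {"name": "apply_moves", "arguments": {
  "commands": [
    [[0,-0.02,0,0,0,0],[0,-0.02,0,0,0,0],[0,-0.02,0,0,0,0]]
  ]
}}

```text
clock: 5.95
eef_pos: [600.8, 206.8, 156.6]
tool_rot: [-1.577, 0.016, -0.042]
force: [0.8, 0.6, -6.3]
width: 13.2
```

```bash
python3 go.py 576.2 -270.8 170 -4; python3 -c "
from h import *
snap('side','s2.png',(180,90,320,210),4)"
```

```text
shift [ -0.12  -0.26 -11.96] turn [ 0.07  0.32 -0.19] pos [600.8 206.8 156.6] rot [-90.34   0.93  -2.41] F [ 0.8  0.6 -6.3] t 5.95 w 13.2
```

View pics/s2.png

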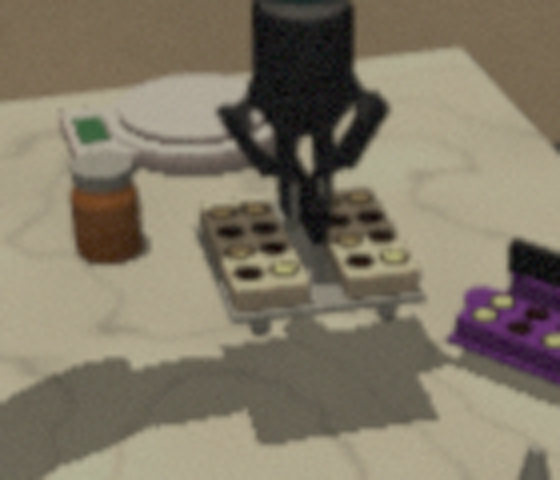

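The carrier is lifted level and clear. I'll carry it over to the table.

>>> {"name": "apply_moves", "arguments": {
  "commands": [
    [[0,-0.05,-0.3,0.02,0.06,-0.05],[0,-0.05,-0.6,0.02,0.06,-0.05],[0,-0.05,-0.75,0.02,0.06,-0.05],[0,-0.05,-0.75,0,0.06,-0.04],[0,-0.05,-0.75,0,0.06,0],[0,-0.05,-0.75,0,0,0],[0,-0.05,-0.75,0,0,0],[0,-0.05,-0.75,0,0,0]]
  ]
}}

```text
clock: 6.67
eef_pos: [582.8, -11.9, 167.1]
tool_rot: [-1.57, 0.009, -0.056]
force: [0.7, 0.4, -5.2]
width: 12.7
```

```bash
python3 go.py 576.2 -270.8 170 -4
```

```text
shift [ 0.2  -0.08 -6.47] turn [-0.01  0.16 -0.1 ] pos [582.8 -11.9 167.1] rot [-89.95   0.51  -3.21] F [ 0.7  0.4 -5.2] t 6.67 w 12.7
```

>>> {"name": "apply_moves", "arguments": {
  "commands": [
    [[0.03,-0.05,-0.75,0,0.04,-0.02],[0.03,-0.05,-0.75,0,0.04,-0.02],[0.03,-0.05,-0.75,0,0.04,-0.02],[0.03,-0.05,-0.75,0,0.04,-0.02],[0.03,-0.05,-0.75,0,0,0],[0.03,-0.05,-0.75,0,0,0],[0,-0.05,-0.7,0,0,0],[0,-0.05,-0.4,0,0,0]]
  ]
}}

```text
clock: 7.33
eef_pos: [562.1, -260.7, 181.1]
tool_rot: [-1.578, 0.012, -0.085]
force: [0.2, -0.9, -5.4]
width: 13.1
```

>>> {"name": "apply_moves", "arguments": {
  "commands": [
    [[0,-0.02,-0.1,0,0,0],[0,-0.02,0,0,0,0],[0,-0.02,0,0,0,0]]
  ]
}}

```text
clock: 7.58
eef_pos: [556.6, -273.0, 182.8]
tool_rot: [-1.582, 0.015, -0.096]
force: [-0.0, 0.4, -5.7]
width: 13.1
```

```bash
python3 go.py 576.2 -270.8 112 -4
```

```text
shift [0.51 1.76 0.12] turn [ 0.12 -0.3  -0.17] pos [ 556.6 -273.   182.8] rot [-90.63   0.85  -5.52] F [-0.   0.4 -5.7] t 7.58 w 13.1
```

>>> {"name": "apply_moves", "arguments": {
  "commands": [
    [[0.13,0.2,0.04,0.03,-0.08,-0.05],[0.13,0.3,0.04,0.03,-0.08,-0.05],[0.13,0.3,0.04,0.03,-0.08,-0.04],[0.1,0.2,0,0.03,-0.06,-0.03],[0,0.1,0,0,0,0],[0,0,0,0,0,0],[0,0,0,0,0,0]]
  ]
}}

```text
clock: 8.17
eef_pos: [579.9, -258.4, 130.5]
tool_rot: [-1.562, 0.003, -0.055]
force: [0.3, -0.0, -5.0]
width: 12.8
```

```bash
python3 go.py 576.2 -270.8 125 -4;python3 -c "
from h import *
snap('top','t3.png',(300,170,420,290),1)
snap('side','s3.png',(230,200,380,340),4)"
```

```text
shift [-0.07  0.13 -0.32] turn [-0.1   0.17 -0.03] pos [ 579.9 -258.4  130.5] rot [-89.48   0.16  -3.16] F [ 0.3 -0.  -5. ] t 8.17 w 12.8
```

View pics/s3.png

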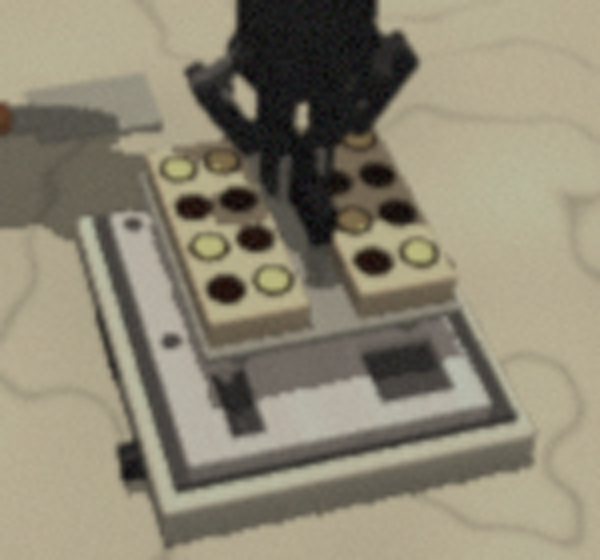

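The side picture shows the carrier level over the plate. It still has about 12 mm to go towards -y, with the groove at (240,400) and the pocket at (408,370).

>>> {"name": "apply_moves", "arguments": {
  "commands": [
    [[-0.03,0.05,-0.15,-0.05,0.08,-0.02],[-0.03,0.03,-0.12,-0.03,0.06,0],[0,0,0,0,0,0],[0,0,0,0,0,0],[0,0,0,0,0,0]]
  ]
}}

```text
clock: 8.68
eef_pos: [576.5, -272.8, 129.6]
tool_rot: [-1.572, -0.002, -0.071]
force: [-0.8, 0.3, -5.2]
width: 13.1
```

```bash
python3 go.py 576.2 -271.1 120 -4
```

```text
shift [-0.01  0.24  0.04] turn [ 0.02 -0.02  0.03] pos [ 576.5 -272.8  129.6] rot [-90.09  -0.14  -4.1 ] F [-0.8  0.3 -5.2] t 8.68 w 13.1
```

>>> {"name": "apply_moves", "arguments": {
  "commands": [
    [[0,0.12,0.03,0.02,-0.02,0.03],[0,0.12,0.01,0,0,0],[0,0.04,0,0,0,0],[0,0,0,0,0,0],[0,0,0,0,0,0]]
  ]
}}

```text
clock: 9.1
eef_pos: [576.9, -270.9, 117.5]
tool_rot: [-1.57, -0.0, -0.069]
force: [-0.5, 0.3, -5.4]
width: 12.8
```

```bash
python3 go.py 576.2 -271.1 112 -4;python3 -c "
from h import *
snap('top','t4.png');snap('side','s4.png',(230,200,380,340),4)"
```

```text
shift [-0.02  0.14 -0.01] turn [-0.01  0.    0.  ] pos [ 576.9 -270.9  117.5] rot [-8.996e+01 -1.000e-02 -3.980e+00] F [-0.5  0.3 -5.4] t 9.1 w 12.8
```

View pics/s4.png

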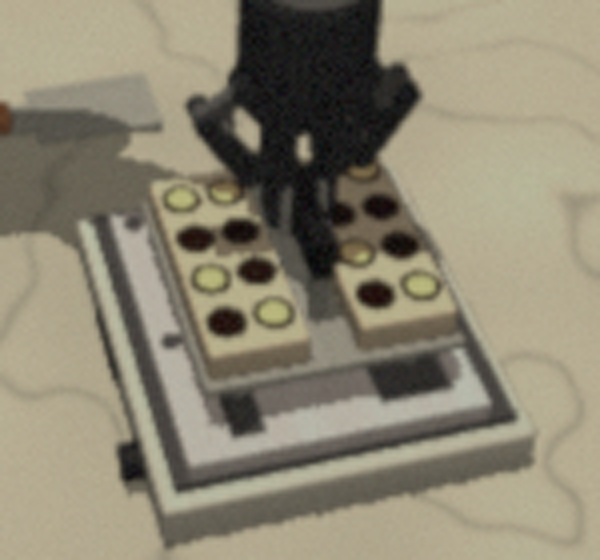

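>>> {"name": "apply_moves", "arguments": {
  "commands": [
    [[-0.02,0.03,0,0,0,0],[0,0.03,0,0,0,0],[0,0.03,0,0,0,0],[0,0,0,0,0,0]]
  ]
}}

```text
clock: 9.53
eef_pos: [576.4, -270.9, 114.1]
tool_rot: [-1.571, -0.001, -0.069]
force: [0.4, 1.2, -5.9]
width: 12.8
```

>>> {"name": "apply_moves", "arguments": {
  "commands": [
    [[0,0.02,0,0,0,0],[0,0.02,0,0,0,0],[0,0,0,0,0,0]]
  ]
}}

```text
clock: 9.78
eef_pos: [576.4, -271.0, 112.4]
tool_rot: [-1.571, -0.001, -0.069]
force: [0.1, 0.4, -4.8]
width: 12.8
```

```bash
python3 go.py 576.2 -271.1 107 -4
```

```text
shift [-0.01  0.14 -0.  ] turn [-0.    0.01  0.02] pos [ 576.4 -271.   112.4] rot [-8.999e+01 -8.000e-02 -3.970e+00] F [ 0.1  0.4 -4.8] t 9.78 w 12.8
```

>>> {"name": "apply_moves", "arguments": {
  "commands": [
    [[0,0.02,0,0,0,0],[0,0.02,0,0,0,0]]
  ]
}}

```text
clock: 9.95
eef_pos: [576.6, -271.1, 110.9]
tool_rot: [-1.571, -0.002, -0.069]
force: [-0.4, -0.4, -5.8]
width: 13.2
```

>>> {"name": "apply_moves", "arguments": {
  "commands": [
    [[0,0.02,0,0,0,0],[0,0.02,0,0,0,0]]
  ]
}}

```text
clock: 10.12
eef_pos: [576.7, -271.3, 109.3]
tool_rot: [-1.571, -0.002, -0.069]
force: [-0.3, 0.1, -2.2]
width: 13.1
```

```bash
python3 go.py 576.2 -271.1 107 -4
```

```text
shift [-0.01  0.06  0.  ] turn [0.   0.01 0.02] pos [ 576.7 -271.3  109.3] rot [-90.01  -0.12  -3.97] F [-0.3  0.1 -2.2] t 10.12 w 13.1
```

>>> {"name": "apply_moves", "arguments": {
  "commands": [
    [[0,0.02,0,0,0,0],[0,0.02,0,0,0,0]]
  ]
}}

```text
clock: 10.28
eef_pos: [576.8, -271.8, 108.7]
tool_rot: [-1.571, -0.003, -0.07]
force: [-1.2, -0.7, 0.2]
width: 12.9
```

```bash
python3 go.py 576.2 -271.1 107 -4; python3 -c "
from h import *
print(readout.read_state()['torque'])"
```

```text
shift [-0.02  0.04  0.02] turn [0.01 0.   0.03] pos [ 576.8 -271.8  108.7] rot [-90.03  -0.15  -3.99] F [-1.2 -0.7  0.2] t 10.28 w 12.9
[0.48180603 0.42734808 0.09598487]
```

>>> {"name": "apply_moves", "arguments": {
  "commands": [
    [[-0.01,0.01,-0.02,0,0,0],[-0.01,0.015,-0.02,0,0,0],[0,0.015,0,0,0,0]]
  ]
}}

```text
clock: 10.53
eef_pos: [575.8, -273.3, 107.4]
tool_rot: [-1.571, -0.003, -0.069]
force: [-1.1, -0.0, 0.9]
width: 13.2
```

```bash
python3 go.py 576.2 -271.1 107 -4; python3 -c "
from h import *
print(readout.read_state()['torque'])"
```

```text
shift [0.01 0.01 0.06] turn [0.   0.   0.03] pos [ 575.8 -273.3  107.4] rot [-90.01  -0.16  -3.98] F [-1.1 -0.   0.9] t 10.53 w 13.2
[0.34194828 0.34000394 0.01116861]
```

>>> {"name": "apply_moves", "arguments": {
  "commands": [
    [[-0.01,0.015,0,0,0,0],[0,0.02,0,0,0,0],[0,0.02,0,0,0,0]]
  ]
}}

```text
clock: 10.78
eef_pos: [575.7, -273.4, 107.2]
tool_rot: [-1.571, -0.004, -0.07]
force: [-1.8, 1.7, 5.5]
width: 13.4
```

```bash
python3 go.py 576.2 -271.1 107 -4; python3 -c "
from h import *
print(readout.read_state()['torque'])"
```

```text
shift [0.01 0.01 0.06] turn [-0.    0.    0.05] pos [ 575.7 -273.4  107.2] rot [-89.99  -0.24  -4.  ] F [-1.8  1.7  5.5] t 10.78 w 13.4
[0.58180191 0.7450314  0.0239704 ]
```

>>> {"name": "apply_moves", "arguments": {
  "commands": [
    [[-0.02,0,0.005,0,0,0.03],[-0.01,0,0,0,0,0.02],[0,0,0,0,0,0]]
  ]
}}

```text
clock: 11.03
eef_pos: [574.9, -273.3, 107.1]
tool_rot: [-1.571, -0.001, -0.07]
force: [-1.6, 0.5, 0.6]
width: 13.3
```

```bash
python3 go.py 576.2 -271.1 107 -4; python3 -c "
from h import *
print(readout.read_state()['torque'])"
```

```text
shift [0.03 0.   0.06] turn [ 0.   -0.    0.01] pos [ 574.9 -273.3  107.1] rot [-9.002e+01 -4.000e-02 -4.010e+00] F [-1.6  0.5  0.6] t 11.03 w 13.3
[ 0.24483168  0.27975688 -0.02518759]
```

>>> {"name": "apply_moves", "arguments": {
  "commands": [
    [[-0.02,0.01,0,0,0,0],[-0.01,0.01,0,0,0,0],[0,0.01,0,0,0,0]]
  ]
}}

```text
clock: 11.28
eef_pos: [574.9, -273.3, 107.0]
tool_rot: [-1.571, -0.003, -0.07]
force: [-1.5, 1.2, 2.8]
width: 13.0
```

```bash
python3 go.py 576.2 -271.1 107 -4; python3 -c "
from h import *
print(readout.read_state()['torque'])"
```

```text
shift [0.03 0.   0.06] turn [ 0.01 -0.    0.04] pos [ 574.9 -273.3  107. ] rot [-90.04  -0.18  -4.01] F [-1.5  1.2  2.8] t 11.28 w 13.0
[0.39357153 0.50066427 0.0037212 ]
```

>>> {"name": "apply_moves", "arguments": {
  "commands": [
    [[-0.01,0.03,0,0,0,0.03],[0,0.03,0,0,0,0],[0,0.03,0,0,0,0]]
  ]
}}

```text
clock: 11.53
eef_pos: [575.0, -273.4, 106.9]
tool_rot: [-1.571, -0.002, -0.07]
force: [-2.4, 1.9, 9.1]
width: 12.9
```

```bash
python3 go.py 576.2 -271.1 107 -4; python3 -c "
from h import *
print(readout.read_state()['torque'])
snap('top','t5.png',(310,180,410,280),4);snap('side','s5.png',(240,220,370,320),4)
a=cv2.imread('pics/t5.png');b=cv2.imread('pics/s5.png');cv2.imwrite('pics/c5.png',np.hstack([a,b])[:, 120:])"
```

```text
shift [ 0.03 -0.    0.06] turn [ 0.   -0.    0.03] pos [ 575.  -273.4  106.9] rot [-90.01  -0.14  -4.01] F [-2.4  1.9  9.1] t 11.53 w 12.9
[0.67177082 0.74707263 0.00434765]
```

View pics/c5.png

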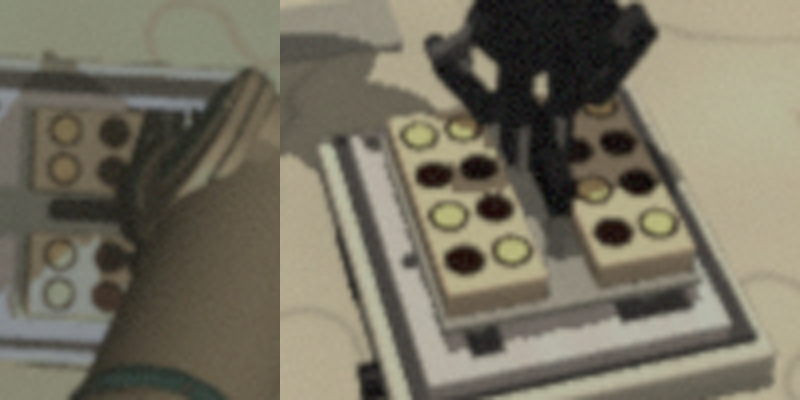

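The side view shows the carrier sitting low and level on the plate. I'll nudge it in ±y under light pressure to check the cone seating.

>>> {"name": "apply_moves", "arguments": {
  "commands": [
    [[0,0.005,0.03,0,0,0.02],[0,0.005,0.03,0,0,0],[0,0.005,0.03,0,0,0]]
  ]
}}

```text
clock: 11.88
eef_pos: [575.0, -273.1, 107.1]
tool_rot: [-1.576, -0.002, -0.071]
force: [-1.2, -3.3, 2.4]
width: 13.1
```

```bash
python3 go.py 576.2 -271.1 107 -4; python3 -c "
from h import *
print(readout.read_state()['torque'])"
```

```text
shift [0.03 0.   0.05] turn [ 0.06 -0.02  0.03] pos [ 575.  -273.1  107.1] rot [-90.29  -0.14  -4.08] F [-1.2 -3.3  2.4] t 11.88 w 13.1
[-0.21377943  0.29048289  0.10898678]
```

>>> {"name": "apply_moves", "arguments": {
  "commands": [
    [[0,0.005,-0.03,0,0,0],[0,0.005,-0.03,0,0,0],[0,0.005,-0.03,0,0,0]]
  ]
}}

```text
clock: 12.13
eef_pos: [575.0, -273.4, 106.9]
tool_rot: [-1.571, -0.001, -0.07]
force: [-1.9, 1.4, 4.2]
width: 12.9
```

```bash
python3 go.py 576.2 -271.1 107 -4; python3 -c "
from h import *
print(readout.read_state()['torque'])"
```

```text
shift [ 0.03 -0.    0.06] turn [-0.   -0.    0.01] pos [ 575.  -273.4  106.9] rot [-8.999e+01 -7.000e-02 -4.010e+00] F [-1.9  1.4  4.2] t 12.13 w 12.9
[0.57502674 0.39382405 0.00431365]
```

Both directions are resisted within 0.3 mm at the expected height, so it is home. I'll hold, release and withdraw.

>>> {"name": "apply_moves", "arguments": {
  "commands": [
    [[0,0.01,0,0,0,0],[0,0.01,0,0,0,0],[0,0,0,0,0,0],[0,0,0,0,0,0]]
  ]
}}

```text
clock: 12.47
eef_pos: [575.0, -273.3, 107.0]
tool_rot: [-1.57, -0.001, -0.07]
force: [-1.4, -0.5, 1.5]
width: 13.0
```

>>> {"name": "apply_moves", "arguments": {
  "commands": [
    [[0,0,0,0,0,0],[0,0,0,0,0,0],[0,0,0,0,0,0],[0,0,0,0,0,0],[0,0,0,0,0,0],[0,0,0,0,0,0],[0,0,0,0,0,0],[0,0,0,0,0,0]]
  ],
  "claw": 85
}}

```text
clock: 13.13
eef_pos: [576.6, -272.1, 105.6]
tool_rot: [-1.569, -0.003, -0.068]
force: [-0.0, 0.8, 0.0]
width: 84.9
```

```bash
python3 go.py 575 -273.4 200 -4
```

```text
shift [-0.03 -2.36 -0.03] turn [-0.02  0.02  0.03] pos [ 576.6 -272.1  105.6] rot [-89.91  -0.16  -3.92] F [-0.   0.8  0. ] t 13.13 w 84.9
```

Now straight up, then back out towards the robot (tool -x) to clear the top camera's view.

>>> {"name": "apply_moves", "arguments": {
  "commands": [
    [[0,-0.3,0,0,0,0],[0,-0.5,0,0,0,0],[0,-0.6,0,0,0,0],[0,-0.6,0,0,0,0],[0,-0.6,0,0,0,0],[0,-0.5,0,0,0,0],[0,-0.2,0.3,0,0,0],[0,-0.1,0.6,0,0,0]]
  ]
}}

```text
clock: 13.8
eef_pos: [576.0, -241.4, 251.7]
tool_rot: [-1.573, -0.001, -0.078]
force: [0.3, 1.0, 0.2]
width: 85.2
```

>>> {"name": "apply_moves", "arguments": {
  "commands": [
    [[0,0,0.8,0,0,0],[0,0,0.8,0,0,0],[0,0,0.8,0,0,0],[0,0,0.8,0,0,0],[0,0,0.7,0,0,0],[0,0,0.3,0,0,0],[0,0,0,0,0,0],[0,0,0,0,0,0]]
  ]
}}

```text
clock: 14.47
eef_pos: [588.2, -53.2, 254.6]
tool_rot: [-1.567, -0.004, -0.069]
force: [-0.0, -0.4, 0.5]
width: 85.1
```

```bash
python3 -c "
from h import *
snap('top','t6.png',(315,183,415,283),4);snap('side','s6.png',(240,220,370,320),4)
a=cv2.imread('pics/t6.png');b=cv2.imread('pics/s6.png');cv2.imwrite('pics/c6.png',np.hstack([a,b[:,:400]]))"
```

```text
(no output)
```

View pics/c6.png

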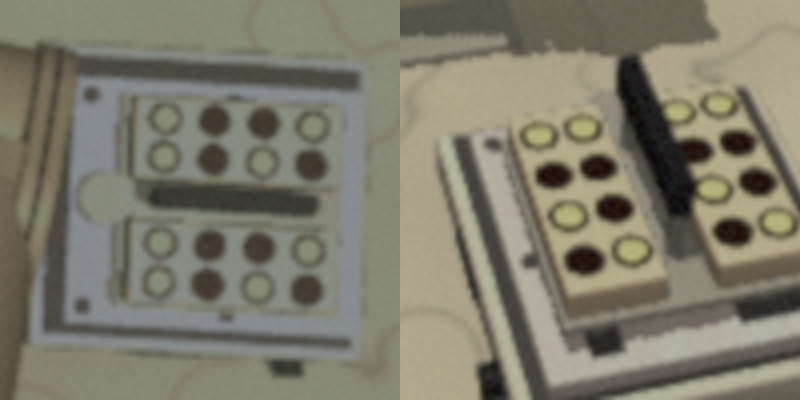

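```bash
cat >> meas.py <<'E'
print("--now")
Rl=lambda p: Rr((p[0]+400,p[1]))
fit("handle",[(7,55),(7,-55),(-7,-55),(-7,55)],[ray("top",Rl(p),139.3)[:2] for p in [(150,187),(319,195),(319,216),(150,208)]])
print(readout.read_state()["qd"].round(3))
E
python3 meas.py | sed -n '/now/,$p'
```

```text
--now
handle [ 575.  -268.6] yaw -3.53 res [[0.2, 1.9], [-0.1, -1.5], [-0.2, -1.8], [0.1, 1.4]]
[ 0.025  0.003  0.02  -0.005  0.007 -0.005 -0.001]
```

```bash
python3 -c "
from h import *
finish_job()"
```

```text
the job is handed in; nothing more can be done
```

I set the carrier on the seat plate, released it with all three feet home as far as I could tell, and handed the job in. The clock read about 14.5 s.

**How it went:** I gripped the handle and lifted it level. Over the plate I felt down lightly: first contact came about 2.3 mm above home, and I followed the reaction force about 1.5 mm in -x and 2.5 mm in -y until it settled.

**Seating check before release:**
- The tool stood at z 106.9–107.1 mm, against an expected 107.0 mm, and did not go deeper under about 15 N. That was the highest pressing force I read; the limit is 35 N.
- Nudges in ±y moved it at most about 0.3 mm, and further pushing in -x did not move it.

**After release:** the picture shows the carrier upright on the plate. The camera put the handle at (575.0, -268.6) with a yaw of -3.5°. The plate estimate was (576.2, -270.8) at -4.0°.

**What disagrees or was not measured:**
- The handle's y was -268.6 mm by camera and about -273.4 mm by the tool just before release, a gap of nearly 5 mm. That is more than the 2 mm calibration and my reading of the handle ends easily explain. I relied on the contact checks.
- I did not measure each foot's height separately after release.
- I did not re-measure the bystanders at the end; nothing in the force readings suggested contact with one.

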